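# Set the outrigger leg of a recipe stand to its length mark and clamp it

### The job

Pull the spring-loaded leg of the recipe stand out by its black foot bar until the white pointer on the bar lines up with the orange length mark, keeping the red cam lever open meanwhile. With the leg held at the mark, squeeze the lever shut, flat against the leg, between your fingers, and finish still holding on: leg at the mark, one finger on the lever and the other on the rubber pad on the leg's opposite side. Do not shift the orange mark or disturb the mug and the salt shaker.

Things in the scene. Friction and masses are not known exactly. Their poses are not given: they have to be found in the camera images.
- stand: Recipe stand, fixed, turned only about the vertical. Origin on the worktop under the mouth of the leg housing. Its -y axis is the way the leg slides out; -x is the lever's side, +x the side of grip pad and scale rail. Base, housing (46 mm wide, 66 mm high) and leaning tablet (top about 215 mm) lie at y > 0. The aluminium rail lies at x = 76 to 92 mm, 12 mm high.
- leg (a joint): How far the leg is out, m: 0 fully in (as it starts), 0.125 fully out. A spring always pulls it in with about 2.4 N (in) to 3.9 N (out), friction 0.5 N, so it runs back in when let go. The shut lever does not take that spring up by itself.
- squeeze_point (a point): Where the leg is squeezed, 45 mm above the worktop; moves with the leg, axes as the stand's. It is midway between the outer face of the grip pad (+16.5 mm in x) and that of the lever when shut (-16.5 mm). The leg's centre line is 3.5 mm from it in +x; tube 20 mm wide, 34 to 56 mm above the worktop, nothing but worktop under it.
- foot_bar (a point): Middle of the inner face (towards the housing) of the black foot bar, 11 mm from squeeze_point in -y. Bar: 12 mm thick, 120 mm long across the leg (60 mm to each side of this point), 30 to 60 mm above the worktop, two thin rubber feet under it. Two open fingers lowered astride leg and open lever beside this face can push the bar outwards, then close on lever and pad.
- cam_lever (a joint): Opening angle of the red cam lever, rad: 0 shut (flat along the leg), starts at 0.3 to 0.4, at most 0.5. Upright hinge 55 mm from squeeze_point in +y (towards the housing); the lever is 60 mm long, so its tip is by the foot bar and swings out to -x. It stays where it is left; about 4 N at the tip moves it.
- lever_tip (a point): Outer face of the lever at its free tip, half-way up (45 mm); 6 mm from the foot bar when shut. When open 0.4 rad it lies about 41 mm from the leg's centre line.
- lever_pad (a point): Raised outer face of the lever, 44 mm long, 22 mm high: one finger presses here. The point is its centre.
- grip_pad (a point): Black rubber pad on the leg's side opposite the lever, 56 mm long, 20 mm high, 3 mm thick: the other finger presses here. The point is its centre.
- index (a point): Tip of the small white pointer at the +x end of the foot bar, 37 mm above the worktop; axes as the stand's. It moves with the leg.
- mark (a point): White line on top of the orange length mark (22 x 16 x 14 mm) that sits on the scale rail, 26 mm above the worktop; axes as the stand's (-y outwards). Pointer and mark line up when both have the same y in the stand's frame. It slides on the rail if pushed with 5 N.
- mug: White mug with a dark band, 90 x 128 x 107 mm, loose; origin at the middle of its underside (handle counted in). A bystander.
- shaker: Grey salt shaker, 44 mm across, 90 mm high, loose; origin at the centre of its underside. A bystander.

How it is judged:
On the way, in this order (a step that is already met when the one before it is completed fails the run):
1. the leg is held with its pointer within 5 mm of the mark, the lever still open (y of index in the frame of mark between -0.005 and 0.005 m and value of joint cam_lever above 0.2 rad), for 0.3 s.
2. the lever is squeezed shut with the leg at the mark (y of index in the frame of mark between -0.005 and 0.005 m and value of joint cam_lever below 0.06 rad and contact force between the fingers and leg_c0 above 3 N and contact force between the fingers and cam_lever_c0 above 3 N), for 0.2 s.
At the end, for the whole second after the job is handed in: The pointer is within 5 mm of the orange mark along the slide and the leg is still; the lever is shut to below 0.06 rad; and the fingers keep hold, pressing lever pad and grip pad with more than 3 N each (all of step 2 and velocity of joint leg between -0.005 and 0.005 m/s); the arm keeps its last pose, push and grip.
It fails at once if the lever is shut (below 0.15 rad) while the leg is more than 10 mm from the mark (value of joint cam_lever below 0.15 rad and not (y of index in the frame of mark between -0.01 and 0.01 m)).
It fails at once if the orange mark is shifted by more than 4 mm (distance of mark from where it was at the start of the episode above 0.004 m).
It fails at once if the mug is moved by more than 20 mm (distance of mug from where it was at the start of the episode above 0.02 m).
It fails at once if the salt shaker is moved by more than 20 mm (distance of shaker from where it was at the start of the episode above 0.02 m).
It also fails if it takes over 35 s, if anything falls off the work surface, if the arm or the gripper's body presses on something with over 40 N, if the wrist force passes 120 N, or if a joint passes its speed limit or range.

### The arm

A 7-joint arm with a two-finger parallel gripper is mounted at the origin on a cart in front of the work surface, level with it; the furniture and walls round the work are solid. World frame = base frame: x ahead of the robot, y to its left, z up, the work surface at z = 0. Lengths are in m, angles in rad, forces in N, time in s.
With the tool pointing down it reaches from about 0.4 to 0.85 m from the base axis. Payload 10.4 kg.
Tool frame: the origin (TCP) lies midway between the tips of the shut fingers; the grasp point (between the pads) lies 19 mm behind it; z points along the fingers, y is the line along which they close (so a half turn about z gives the same grasp; the last joint's range is limited). The gripper opens to 87 mm and grips with 3 to 60 N. Pads are 19 mm wide; open, the fingers measure 117 mm over their backs; the gripper's body (75 mm by 190 mm) begins 51 mm behind the grasp point.
Start: joints at [-1.34, 0.332, -0.065, 1.46, 0.022, 1.35, -0.088], TCP at [0.157, 0.605, 0.184] pointing down, gripper open.
Joint ranges: [-2.6, 2.6], [-0.5, 2.12], [-1.47, 1.34], [0.16, 2.42], [-1.27, 4.41], [0.06, 2.06], [-2.6, 2.6]. Speed limits (rad/s): [2.22, 2.22, 2.79, 2.79, 3.14, 3.14, 3.14].

### API

Orientations are given as a unit quaternion [x, y, z, w].
In Python, from bench import r gives the robot as it stands.
- The arm moves only by the tool arm_command, never from a script. Its arguments are lists of equal length, an entry for each row: "xyz": the shift along the world's x, y, z in m, a list of three; "rot": the turn, a rotation vector about the world's x, y, z in rad, a list of three. In form: {"xyz": [[tx, ty, tz], ...], "rot": [[ax, ay, az], ...]}. A call has 1 to 20 rows; each row is the pose to reach, as a shift and turn from the pose commanded when the call began; what a row does not reach only later rows make up. A row lasts 1/12 s, in which the tool goes at most 41.7 mm and 7.16 degrees, less where a joint would pass 70% of its speed; a pose out of reach is approached as far as the arm can. A call with a gripper value outside its range is refused whole. "grip" is the opening, from 0 (shut) to 1 (fully open), set as the call begins (left out, the last holds). The fingers move at their own pace and stop on an object; "squeeze" is the grip in N (left out, the last holds). Time passes only in rows, so rows that repeat a pose let the fingers close. It gives the time, the measured TCP pose, the force, the opening and the grip force at its end, in the units of the state.
- r.read_state(): the state, without advancing time (a new reading comes with each control period).
- r.camera(name): name is "scene" or "top" or "wrist"; returns the picture (400x640x3 uint8, red, green, blue); there is no depth.
- r.camera_model(name): a dict with "fx", "fy", "cx", "cy" (pixels), "T" (4x4, takes a point from camera to world coordinates). Camera axes: x right, y up, looking along -z (the intrinsics and any distortion apply to the point x, -y, -z); pixel columns grow to the right and rows downward; lengths in m; the calibration is good to about 2 mm. A picture is of the moment at which its call begins: read the wrist's pose just before it. camera_model takes no time and is no camera call; for the wrist camera it gives the pose at the moment of the call.
- r.close_job(): hands the job in; it is judged then, once.
Trained networks look in the newest picture that a camera, given by its name, has taken for a name from the list of things; names that differ only in an ending like _2 or _b are one class to them, and where a whole thing is asked for, a point or a joint stands for the part that bears it (a point fixed in the world has none). Each returns a list of dicts, best first, with "conf" (0 to 1); they miss things now and then, are a little off and sometimes report something else, mostly with a low value. They report only what shows in the picture. A call takes as long as a camera call.
- r.look_for(label, camera): "at" ([x, y, z] in m, in the coordinates of the camera as it stood for that picture, good to about 4 mm: the middle of the surface that is visible of it).
- r.spot_point(label, camera): "at" ([x, y, z] in m, in the coordinates of the camera as it stood for that picture, good to about 4 mm: a listed point, or the origin of a listed thing).
The state is a dict: "time": time; "joint_positions": joint angles; "joint_vel": joint speeds; "joint_torque": joint torques, N m; "ee_pos": TCP position; "eef_rot": TCP orientation; "ft_force": force on the tool from outside, world axes, zero at the start; "torque": the same for the moment, N m; "width": finger opening in m; "grip_force": force on a finger pad.
Only numpy, scipy, OpenCV 4.12 (cv2) and the standard library are available. Lean on these libraries where they do the work, as an engineer would, in place of code of your own. Each camera call takes 0.05 s, during which the arm holds its last target. There are 200 camera calls.

## Working session

There is one attempt and no reset: what is moved stays moved. The work goes in short steps, Python scripts to look and compute and a tool call to move; the robot and the scene stay as the last step left them, time stands still between calls to the robot, and variables do not carry over. Pictures are saved under pics/ and viewed, at most 10 in all, crops included, and the job is handed in when it is done.

Besides the shell and the picture viewer there is one more tool, called after "Request:" as name(argument=value, ...), one argument or row to a line, values as JSON. arm_command: Moves the arm, as the interface text tells. Its arguments: {"type":"object","properties":{"xyz":{"type":"array"},"rot":{"type":"array"},"grip":{"type":"number"},"squeeze":{"type":"number"}},"required":["xyz","rot"]}

```bash
mkdir -p pics
cat > h.py <<'E'
import numpy as np,cv2
from bench import r
def pts(cam,labels,n=1):
    T=np.array(r.camera_model(cam)["T"]);out={}
    for l in labels:
        d=r.spot_point(l,cam)
        out[l]=[(round(x["conf"],2),np.round((T@np.append(x["at"],1))[:3],4).tolist()) for x in d[:2]]
    return out
E
python3 - <<'E'
from h import *
for c in ("scene","top"):
    im=r.camera(c);cv2.imwrite(f"pics/{c}0.png",im[:,:,::-1])
    for k,v in pts(c,["stand","squeeze_point","foot_bar","lever_tip","lever_pad","grip_pad","index","mark","mug","shaker"]).items(): print(c,k,v)
s=r.read_state();print(s["time"],s["ee_pos"],s["eef_rot"],s["width"])
E
```

```text
scene stand [(0.64, [0.5356, 0.0725, 0.002]), (0.43, [0.5712, -0.135, 0.0243])]
scene squeeze_point [(0.86, [0.5147, 0.0047, 0.0448])]
scene foot_bar [(0.8, [0.518, -0.0055, 0.0422])]
scene lever_tip [(0.52, [0.479, 0.0096, 0.0467])]
scene lever_pad [(0.63, [0.5716, -0.138, 0.022]), (0.52, [0.4939, 0.0312, 0.0448])]
scene grip_pad [(0.64, [0.5358, 0.0192, 0.0427])]
scene index [(0.77, [0.5787, -0.0353, 0.0376]), (0.7, [0.5714, -0.1363, 0.0247])]
scene mark [(0.38, [0.5716, -0.1392, 0.023])]
scene mug [(0.77, [0.4404, -0.294, 0.0004])]
scene shaker [(0.69, [0.5712, -0.2403, 0.0038])]
top stand [(0.97, [0.5411, 0.0713, 0.0003])]
top squeeze_point [(0.8, [0.5151, 0.0041, 0.0455])]
top foot_bar [(0.73, [0.515, -0.0092, 0.0403])]
top lever_tip [(0.54, [0.4876, 0.0107, 0.0462])]
top lever_pad [(0.51, [0.4912, 0.0296, 0.0461])]
top grip_pad [(0.84, [0.5394, 0.0173, 0.043])]
top index [(0.69, [0.5838, -0.0304, 0.037])]
top mark [(0.4, [0.572, -0.1386, 0.0269])]
top mug [(0.75, [0.4372, -0.297, 0.0])]
top shaker [(0.77, [0.569, -0.2368, 0.0008])]
1.1 [0.15687941 0.60501164 0.18395912] [ 1.26535855e-01  9.91962034e-01  2.87607685e-05 -1.63931407e-05] 0.08727097173259997
```

View pics/top0.png

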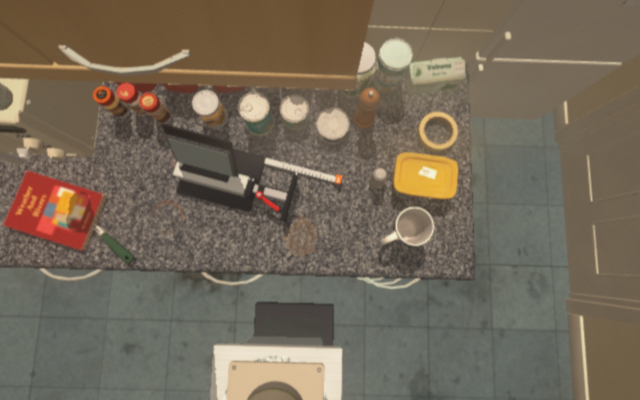

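View pics/scene0.png

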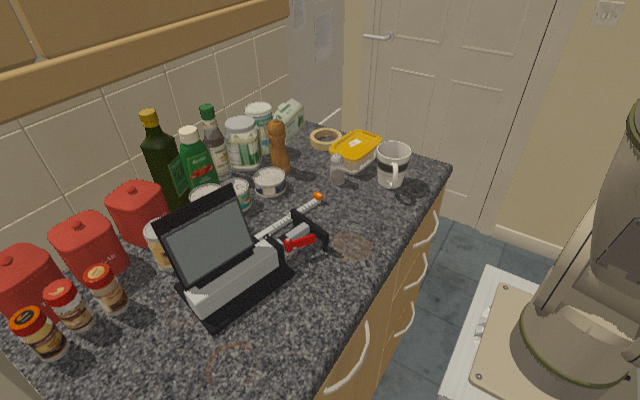

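The top view shows the black foot bar around px (290,197), the open red lever at (266,200) and the orange mark at (339,179). In the scene view these are at about (310,228), (300,241) and (318,197). The mug and shaker lie well beyond the mark. The stand yaw is about -15°. I'll move above the leg, going round the tablet.

Request:
arm_command(
  xyz=[
    [0.28,-0.24,0.12],
    [0.28,-0.24,0.12],
    [0.28,-0.24,0.12],
    [0.28,-0.24,0.12],
    [0.28,-0.24,0.12],
    [0.28,-0.24,0.12],
    [0.28,-0.24,0.12],
    [0.28,-0.24,0.12],
    [0.28,-0.24,0.12],
    [0.28,-0.24,0.12],
    [0.35,-0.59,0.116],
    [0.35,-0.59,0.116],
    [0.35,-0.59,0.116],
    [0.35,-0.59,0.116],
    [0.35,-0.59,0.116],
    [0.35,-0.59,0.116],
    [0.35,-0.59,0.116],
    [0.35,-0.59,0.116],
    [0.35,-0.59,0.116],
    [0.35,-0.59,0.116],
  ],
  rot=[
    [0,0,-0.8],
    [0,0,-0.8],
    [0,0,-0.8],
    [0,0,-0.8],
    [0,0,-0.8],
    [0,0,-0.8],
    [0,0,-0.8],
    [0,0,-0.8],
    [0,0,-0.8],
    [0,0,-0.8],
    [0,0,-1.58],
    [0,0,-1.58],
    [0,0,-1.58],
    [0,0,-1.58],
    [0,0,-1.58],
    [0,0,-1.58],
    [0,0,-1.58],
    [0,0,-1.58],
    [0,0,-1.58],
    [0,0,-1.58],
  ],
  grip=1,
)

```text
time: 2.77
ee_pos: [0.5074, 0.0085, 0.3005]
eef_rot: [0.796, 0.605, 0.0, 0.001]
ft_force: [0.1, 0.3, -0.5]
width: 0.0871
grip_force: 0.0
```

Run:
```python
from h import *
s=r.read_state();print(s["time"],s["ee_pos"],s["eef_rot"],s["width"],s["ft_force"])
for c in ("wrist",):
    im=r.camera(c);cv2.imwrite(f"pics/{c}1.png",im[:,:,::-1])
    for k,v in pts(c,["stand","squeeze_point","foot_bar","lever_tip","lever_pad","grip_pad","index","mark"]).items(): print(c,k,v)
m=r.camera_model("wrist");print(m)
```

```text
2.7667 [0.50740898 0.00849071 0.30048903] [7.96370040e-01 6.04809141e-01 3.09896313e-04 7.52741354e-04] 0.08713777069335295 [ 0.10628492  0.32322184 -0.45308251]
wrist stand [(0.71, [0.5355, 0.0764, -0.0041])]
wrist squeeze_point [(0.85, [0.5144, 0.0036, 0.0426])]
wrist foot_bar []
wrist lever_tip [(0.73, [0.4752, 0.0121, 0.0464])]
wrist lever_pad [(0.6, [0.4931, 0.0291, 0.0457])]
wrist grip_pad [(0.93, [0.5326, 0.0191, 0.0419])]
wrist index []
wrist mark [(0.58, [0.5739, -0.1357, 0.0236])]
{'fx': 349.00253700470614, 'fy': 349.00253700470614, 'cx': 324.171968208993, 'cy': 196.46231257296665, 'T': array([[ 9.66025322e-01,  2.49812776e-01,  6.62469231e-02,
         5.24104442e-01],
       [-2.58445816e-01,  9.34652901e-01,  2.44191964e-01,
         8.18931433e-02],
       [-9.15606384e-04, -2.53016861e-01,  9.67461436e-01,
         5.00192094e-01],
       [ 0.00000000e+00,  0.00000000e+00,  0.00000000e+00,
         1.00000000e+00]])}
```

View pics/wrist1.png

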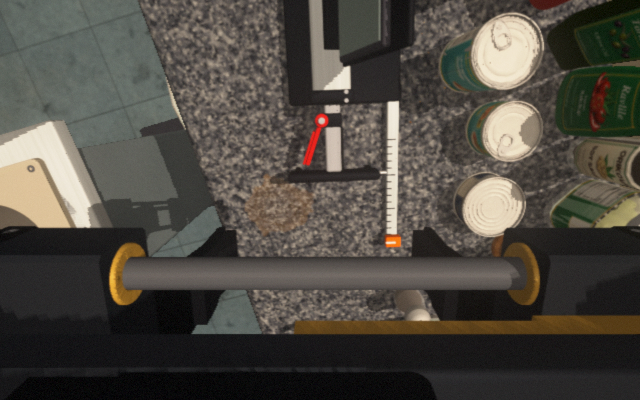

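The wrist view shows the bar at rows ~168-180 (cols 290-380), the pointer tip at about (386,173), the mark's white line at about (393,242), and the rail nearly vertical at cols 386-398. Next I'll measure yaw and travel from these pixels.

```bash
cat >> h.py <<'E'
def px(T,u,v,z,f=349.0025,cx=324.172,cy=196.4623):
    d=T[:3,:3]@np.array([(u-cx)/f,-(v-cy)/f,-1]);return T[:3,3]+d*(z-T[2,3])/d[2]
E
python3 - <<'E'
from h import *
im=cv2.imread("pics/wrist1.png");T=np.array(r.camera_model("wrist")["T"]);print(T[:3,3])
crop=cv2.resize(im[90:260,270:430],None,fx=3.5,fy=3.5,interpolation=cv2.INTER_CUBIC);cv2.imwrite("pics/crop1.png",crop)
g=im.min(2).astype(float)
L=[];R=[]
for v in range(112,232):
    row=g[v,380:406]; d=np.diff(row)
    L.append((380.5+np.argmax(d),v));R.append((380.5+np.argmin(d),v))
for E_ in (L,R):
    P=np.array([px(T,u,v,.012)[:2] for u,v in E_])
    vx,vy,x0,y0=cv2.fitLine(P.astype(np.float32),cv2.DIST_HUBER,0,.001,.001).ravel()
    print("rail yaw",np.degrees(np.arctan(-vx/vy)),x0,y0)
E
```

```text
[0.52410444 0.08189314 0.50019209]
rail yaw -12.863723 0.58482605 -0.034206413
rail yaw -12.942113 0.5976717 -0.045478314
```

View pics/crop1.png

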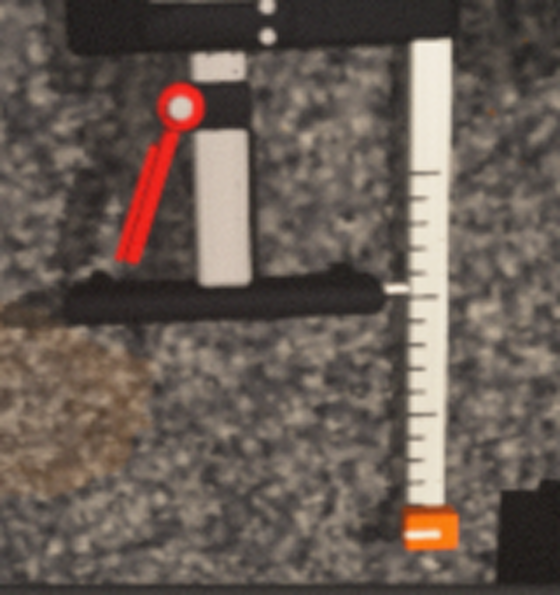

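Run:
```python
from h import *
T=np.array(r.camera_model("wrist")["T"]);a=np.radians(-12.9)
X=np.array([np.cos(a),np.sin(a)]);Y=np.array([-np.sin(a),np.cos(a)])
P={k:px(T,270+c/3.5,90+d/3.5,z)[:2] for k,c,d,z in [("ptr",406,289,.037),("mark",422,534,.026),("markR",422,534,.024),("legbar",223,284,.058),("legtop",219,130,.056),("levtip",128,250,.056),("padR",252,220,.056),("hing",181,107,.056),("barL",66,300,.055),("barR",385,300,.055)]}
for k,p in P.items(): print(k,np.round(p,4),"st",np.round([p@X,p@Y],4))
print(P["mark"]@Y-P["ptr"]@Y, np.array([.5147,.0042])@X,np.array([.5147,.0042])@Y)
print("tool yaw",np.degrees(2*np.arctan2(.6048,.79637)))
```

```text
ptr [ 0.5815 -0.0244] st [0.5722 0.106 ]
mark [ 0.567  -0.1297] st [5.817e-01 2.000e-04]
markR [ 0.5672 -0.1306] st [ 0.582  -0.0007]
legbar [ 5.144e-01 -4.000e-04] st [0.5015 0.1144]
legtop [0.527  0.0536] st [0.5017 0.1699]
levtip [0.4839 0.0204] st [0.4671 0.128 ]
padR [0.5305 0.0194] st [0.5128 0.1373]
hing [0.516  0.0649] st [0.4885 0.1784]
barL [0.4565 0.0083] st [0.4431 0.11  ]
barR [ 0.5708 -0.0223] st [0.5614 0.1057]
-0.10587604316992608 0.5007719361629759 0.11900083172643981
tool yaw 74.4294155195037
```

Run:
```python
from h import *
s=r.read_state();print(s["time"],s["ee_pos"],s["eef_rot"],s["joint_vel"])
im=r.camera("wrist");cv2.imwrite("pics/w2.png",im[:,:,::-1])
a=cv2.imread("pics/wrist1.png");g=lambda i:cv2.cvtColor(i[90:225,240:430],cv2.COLOR_BGR2GRAY).astype(np.float32)
print(cv2.phaseCorrelate(g(a),g(im[:,:,::-1].copy())),np.array(r.camera_model("wrist")["T"])[:3,3])
```

```text
3.2167 [0.50684113 0.01586559 0.2999322 ] [ 7.93246923e-01  6.08900089e-01 -1.37247591e-05 -1.98861506e-06] [ 0.00458163  0.00014884  0.00728041 -0.00029062  0.00017542 -0.00112548
  0.0007834 ]
((2.0530873808320393, 6.0335948097001335), 0.8291244439136835) [0.52413772 0.08167903 0.50020943]
```

The first frame was taken while the arm was still settling, so I'm redoing the measurement on the settled frame.

Run:
```python
from h import *
s=r.read_state();print(s["time"],s["ee_pos"],s["eef_rot"])
for k,v in pts("wrist",["stand","squeeze_point","lever_tip","lever_pad","grip_pad","index","mark"]).items(): print(k,v)
im=cv2.imread("pics/w2.png");T=np.array(r.camera_model("wrist")["T"])
g=im.min(2).astype(float)
for f in (np.argmax,np.argmin):
    P=np.array([px(T,382.5+f(np.diff(g[v,382:408])),v,.012)[:2] for v in range(118,225)])
    vx,vy,x0,y0=cv2.fitLine(P.astype(np.float32),cv2.DIST_HUBER,0,.001,.001).ravel()
    print("rail yaw",np.degrees(np.arctan(-vx/vy)),x0,y0)
crop=cv2.resize(im[90:260,270:430],None,fx=3.5,fy=3.5,interpolation=cv2.INTER_CUBIC);cv2.imwrite("pics/crop2.png",crop)
```

```text
3.2667 [0.50687447 0.01564506 0.29994959] [7.93366977e-01 6.08743656e-01 9.59993640e-07 3.65730709e-05]
stand []
squeeze_point [(0.84, [0.515, -0.0027, 0.0417])]
lever_tip [(0.73, [0.4778, 0.0084, 0.0467])]
lever_pad [(0.73, [0.4924, 0.0254, 0.044]), (0.63, [0.4779, 0.0116, 0.0418])]
grip_pad [(0.81, [0.5341, 0.0145, 0.044])]
index [(0.91, [0.5793, -0.0296, 0.0384])]
mark [(0.49, [0.5751, -0.1415, 0.0262])]
rail yaw -13.425451 0.58897597 -0.028928025
rail yaw -13.443523 0.6045586 -0.029088078
```

View pics/crop2.png

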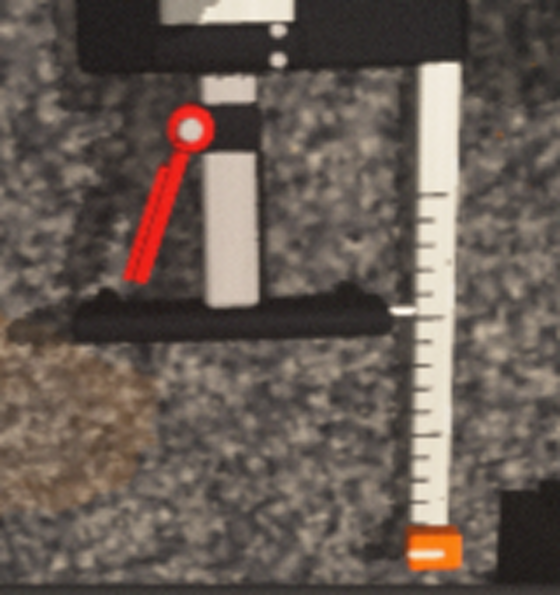

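The settled frame shows, in crop px: pointer tip (412,311), mark line (425,553), leg/bar junction (232,305), lever tip (138,282), hinge (191,129).

Run:
```python
from h import *
T=np.array(r.camera_model("wrist")["T"]);a=np.radians(-13.4)
X=np.array([np.cos(a),np.sin(a)]);Y=np.array([-np.sin(a),np.cos(a)])
P={k:px(T,270+c/3.5,90+d/3.5,z)[:2] for k,c,d,z in [("ptr",412,311,.037),("mark",425,553,.026),("legbar",232,305,.058),("legtop",229,150,.056),("levtip",138,282,.056),("hing",191,129,.056),("barL",74,322,.055),("barR",391,316,.055)]}
for k,p in P.items(): print(k,np.round(p,4),"st",np.round([p@X,p@Y],4))
for k,q in {"sq_net":(.5149,0.001),"grip":(.534,.0145),"idx":(.58,-.030),"mark":(.5735,-.139)}.items(): print(k,np.array(q)@X,np.array(q)@Y)
for dx,dy in [(-.0105,.009)]:
    sx=P["legbar"]@X-.0035; sy=P["legbar"]@Y+.011
    t=X*(sx+dx)+Y*(sy+dy); print("target",t)
```

```text
ptr [ 0.5819 -0.0344] st [0.574  0.1014]
mark [ 0.5663 -0.1393] st [ 0.5831 -0.0042]
legbar [ 0.5156 -0.0097] st [0.5039 0.11  ]
legtop [0.5288 0.045 ] st [0.504  0.1663]
levtip [0.4843 0.0072] st [0.4694 0.1193]
hing [0.5176 0.0557] st [0.4906 0.1741]
barL [ 0.4571 -0.0013] st [0.4449 0.1047]
barR [ 0.5717 -0.0297] st [0.563  0.1036]
sq_net 0.5006505517865242 0.12029977138735101
grip 0.5161019743631525 0.13785863069991627
idx 0.5711624464662747 0.10523050768032935
mark 0.5900999247387768 -0.002308424417206901
target [0.50665627 0.01298202]
```

Request:
arm_command(
  xyz=[
    [0,-0.002,-0.03],
    [0,-0.002,-0.06],
    [0,-0.002,-0.1],
    [0,-0.002,-0.14],
    [0,-0.002,-0.18],
    [0,-0.002,-0.21],
    [0,-0.002,-0.235],
    [0,-0.002,-0.255],
    [0,-0.002,-0.268],
    [0,-0.002,-0.275],
    [0,-0.002,-0.275],
    [0,-0.002,-0.275],
  ],
  rot=[
    [0,0,0.028],
    [0,0,0.028],
    [0,0,0.028],
    [0,0,0.028],
    [0,0,0.028],
    [0,0,0.028],
    [0,0,0.028],
    [0,0,0.028],
    [0,0,0.028],
    [0,0,0.028],
    [0,0,0.028],
    [0,0,0.028],
  ],
)

```text
time: 4.62
ee_pos: [0.5072, 0.0129, 0.0254]
eef_rot: [0.785, 0.619, 0.0, 0.0]
ft_force: [0.7, -0.6, 0.2]
width: 0.087
grip_force: 0.0
```

Request:
arm_command(
  xyz=[
    [-0.0012,-0.005,0],
    [-0.0023,-0.0097,0],
    [-0.0046,-0.0195,0],
    [-0.007,-0.0292,0],
    [-0.0093,-0.0389,0],
    [-0.0116,-0.0487,0],
    [-0.0139,-0.0584,0],
    [-0.0162,-0.0681,0],
    [-0.0186,-0.0778,0],
    [-0.0209,-0.0876,0],
    [-0.0225,-0.0945,0],
    [-0.0232,-0.0973,0],
    [-0.0232,-0.0973,0],
    [-0.0232,-0.0973,0],
  ],
  rot=[
    [0,0,0],
    [0,0,0],
    [0,0,0],
    [0,0,0],
    [0,0,0],
    [0,0,0],
    [0,0,0],
    [0,0,0],
    [0,0,0],
    [0,0,0],
    [0,0,0],
    [0,0,0],
    [0,0,0],
    [0,0,0],
  ],
)

```text
time: 5.78
ee_pos: [0.4838, -0.0841, 0.025]
eef_rot: [0.785, 0.619, 0.0, -0.0]
ft_force: [0.0, 0.1, 0.4]
width: 0.0871
grip_force: 0.0
```

Run:
```python
from h import *
s=r.read_state();print(s["time"],s["ee_pos"],s["ft_force"])
Y=np.array([.2317,.9728])
ims=[cv2.imread("pics/x.png")]
for c in ("wrist","top","scene"):
    im=r.camera(c);cv2.imwrite(f"pics/{c}3.png",im[:,:,::-1])
    d=pts(c,["index","mark","foot_bar","lever_tip"]);print(c,d)
w,t,s=[cv2.imread(f"pics/{c}3.png") for c in("wrist","top","scene")]
z=lambda i,f:cv2.resize(i,None,fx=f,fy=f,interpolation=cv2.INTER_CUBIC)
a=z(t[150:225,240:360],3.3);b=z(s[170:270,240:360],3.3)
h=max(a.shape[0],b.shape[0]);p=lambda i:cv2.copyMakeBorder(i,0,h-i.shape[0],0,0,0)
cv2.imwrite("pics/m3.png",np.hstack([p(a),p(b)]))
```

```text
5.7833 [ 0.48378856 -0.08407244  0.02495433] [0.01028122 0.097876   0.36795964]
wrist {'index': [(0.96, [0.5831, -0.0319, 0.0386])], 'mark': [], 'foot_bar': [(0.93, [0.5174, -0.0078, 0.0458])], 'lever_tip': [(0.56, [0.4802, 0.0129, 0.0426])]}
top {'index': [], 'mark': [], 'foot_bar': [(0.85, [0.5159, -0.0095, 0.0443])], 'lever_tip': [(0.56, [0.4829, 0.0077, 0.0463])]}
scene {'index': [(0.65, [0.5799, -0.0337, 0.0347])], 'mark': [(0.48, [0.5718, -0.1393, 0.0259])], 'foot_bar': [(0.82, [0.517, -0.0082, 0.0417])], 'lever_tip': [(0.74, [0.4787, 0.0139, 0.0452])]}[ WARN:0@0.161] global loadsave.cpp:275 findDecoder imread_('pics/x.png'): can't open/read file: check file path/integrity
```

View pics/wrist3.png

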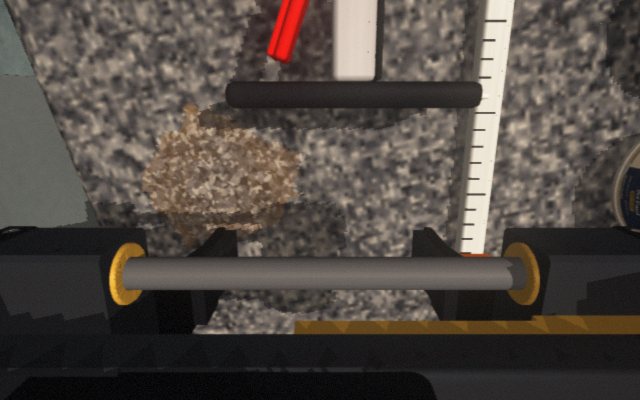

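View pics/m3.png

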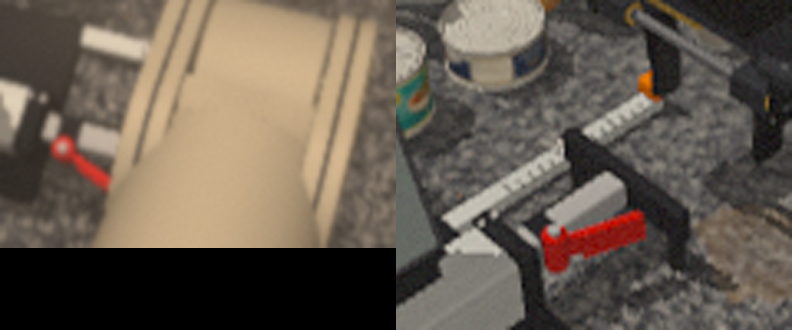

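The images show the bar is still fully in and the fingers are outboard of it, so no push happened. I need to find out why: check where the fingertips really are against the TCP and calibration.

Run:
```python
from h import *
m=r.camera_model("scene");T=np.array(m["T"]);print({k:m[k] for k in m if k!="T"})
def pr(p,m):
    T=np.array(m["T"]);q=np.linalg.inv(T)@np.append(p,1);return np.round([m["cx"]+m["fx"]*q[0]/-q[2],m["cy"]-m["fy"]*q[1]/-q[2]],1)
X=np.array([.9728,-.2317]);Y=np.array([.2317,.9728])
t=np.array([.4838,-.084])
for n,o in {"tcp":(0,0),"Rin":(.0435,0),"Rout":(.058,0),"Lin":(-.0435,0),"Lout":(-.058,0)}.items():
    p=t+X*o[0]; print(n,pr([*p,.025],m),pr([*p,.1],m), "wrist",pr([*p,.025],r.camera_model("wrist")))
for p in [(.5156,-.0097,.06),(.4571,-.0013,.045),(.5717,-.0297,.045),(.5663,-.1393,.026)]: print(pr(p,m))
s=r.read_state();print(s["ee_pos"],s["joint_positions"],s["width"]);print(r.camera_model("wrist")["T"])
```

```text
{'fx': 364.3775557028485, 'fy': 364.3775557028485, 'cx': 324.356692971578, 'cy': 195.0085867599327}
tcp [335.9 217.7] [336.4 193.3] wrist [325.2 221.4]
Rin [323.2 209. ] [322.9 184.8] wrist [397.2 221.4]
Rout [319.1 206.2] [318.5 182.1] wrist [421.2 221.3]
Lin [349.4 226.9] [350.7 202.3] wrist [253.2 221.5]
Lout [354.1 230.1] [355.6 205.4] wrist [229.3 221.5]
[306.6 220.5]
[327.  237.7]
[291.9 211.4]
[319.4 193.2]
[ 0.48371193 -0.08433298  0.02496805] [-0.48587844  0.22000282  0.62605119  2.01447408 -0.15744119  0.95364046
 -0.0148693 ] 0.08715166070651456
[[ 9.72530941e-01  2.25002322e-01  5.96449897e-02  4.99171527e-01]
 [-2.32772217e-01  9.40953860e-01  2.45810758e-01 -1.78172022e-02]
 [-8.15191871e-04 -2.52942264e-01  9.67481031e-01  2.25243654e-01]
 [ 0.00000000e+00  0.00000000e+00  0.00000000e+00  1.00000000e+00]]
```

```bash
python3 -c "
import cv2
i=cv2.imread('pics/scene3.png')[110:280,230:440];cv2.imwrite('pics/s3.png',cv2.resize(i,None,fx=3.5,fy=3.5,interpolation=cv2.INTER_CUBIC))"
```

```text
(no output)
```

View pics/s3.png

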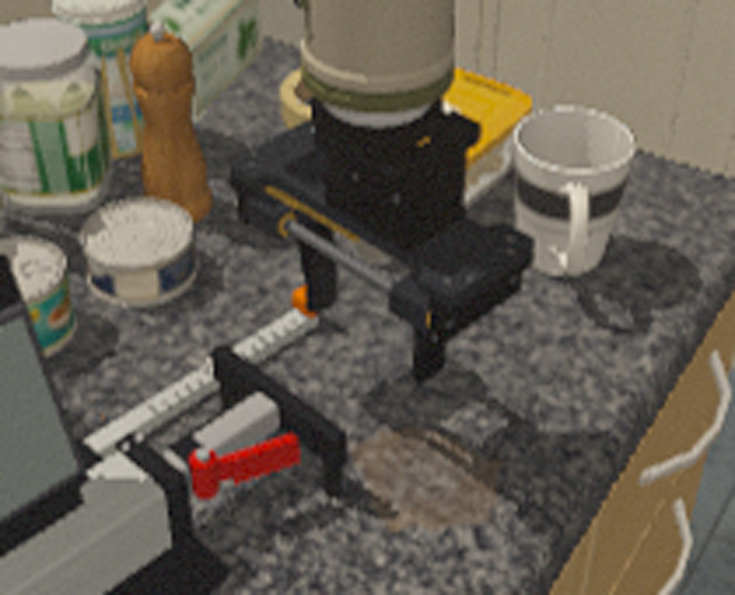

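The fingertips appear about 10 px (~30 mm) higher than the TCP predicts. The open fingers seem to swing back from the shut-tip TCP, so they passed over the bar. I'll part-close in free space to see how the tips move.

Request:
arm_command(
  xyz=[
    [0,0,0.02],
    [0,0,0.02],
    [0,0,0.02],
    [0,0,0.02],
    [0,0,0.02],
  ],
  rot=[
    [0,0,0],
    [0,0,0],
    [0,0,0],
    [0,0,0],
    [0,0,0],
  ],
  grip=0.38,
  squeeze=15,
)

```text
time: 6.95
ee_pos: [0.4833, -0.0842, 0.0445]
eef_rot: [0.785, 0.619, -0.0, -0.0]
ft_force: [-0.3, -0.5, -0.1]
width: 0.0613
grip_force: 0.0
```

Run:
```python
from h import *
s=r.read_state();print(s["time"],s["ee_pos"],s["width"],s["ft_force"])
z=lambda i,f:cv2.resize(i,None,fx=f,fy=f,interpolation=cv2.INTER_CUBIC)
for c in("scene","wrist"): cv2.imwrite(f"pics/{c}4.png",r.camera(c)[:,:,::-1])
s4=cv2.imread("pics/scene4.png")[150:235,290:370];w4=cv2.imread("pics/wrist4.png")[190:350,170:480];w3=cv2.imread("pics/wrist3.png")[190:350,170:480]
a=z(s4,7);W=np.vstack([w3,w4]);W=z(W,240/310);a=a[:595]
W=cv2.copyMakeBorder(W,0,a.shape[0]-W.shape[0],0,0,0);cv2.imwrite("pics/m4.png",np.hstack([a,W]));print(np.hstack([a,W]).shape)
m=r.camera_model("scene");T=np.array(m["T"])
X=np.array([.9728,-.2317]);t=s["ee_pos"]
for zz in (.025,.04,.05,.06,.08):
  for o in (-.0165,.0165):
    q=np.linalg.inv(T)@np.array([*(t[:2]+X*o),zz,1]);u=m["cx"]-m["fx"]*q[0]/q[2];v=m["cy"]+m["fy"]*q[1]/q[2];print(zz,o,round((u-290)*7),round((v-150)*7))
```

```text
6.95 [ 0.4833433  -0.08422514  0.04445629] 0.061321912739970334 [-0.32181102 -0.47573073 -0.07108276]
(595, 800, 3)
0.025 -0.0165 358 498
0.025 0.0165 288 451
0.04 -0.0165 359 465
0.04 0.0165 289 418
0.05 -0.0165 360 443
0.05 0.0165 289 396
0.06 -0.0165 361 420
0.06 0.0165 289 373
0.08 -0.0165 362 374
0.08 0.0165 289 328
```

View pics/m4.png

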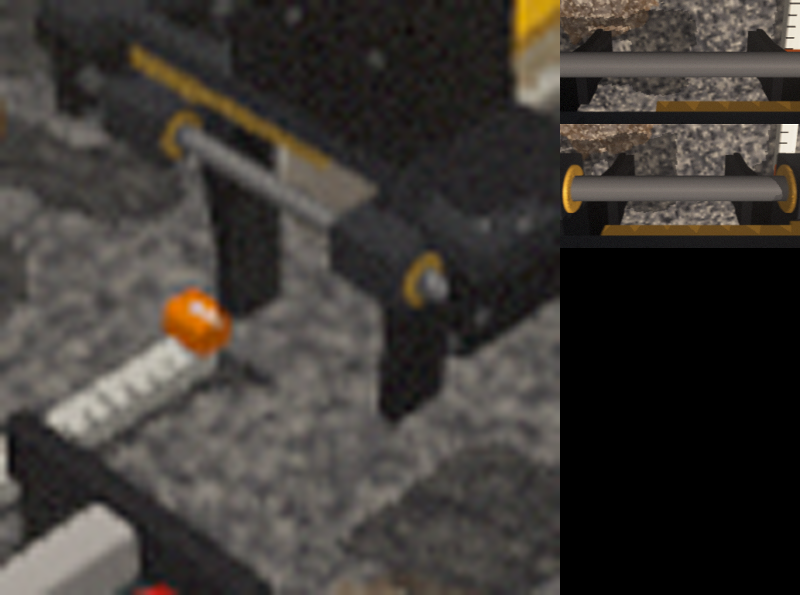

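The tips are still ~30 mm above the TCP point at 61 mm opening. I'll settle it by touch on the free worktop here, going carefully.

Request:
arm_command(
  xyz=[
    [0,0,-0.01],
    [0,0,-0.02],
    [0,0,-0.025],
    [0,0,-0.03],
    [0,0,-0.035],
    [0,0,-0.035],
  ],
  rot=[
    [0,0,0],
    [0,0,0],
    [0,0,0],
    [0,0,0],
    [0,0,0],
    [0,0,0],
  ],
)

```text
time: 7.55
ee_pos: [0.483, -0.0843, 0.0088]
eef_rot: [0.785, 0.619, -0.001, -0.0]
ft_force: [-0.7, 0.3, 0.2]
width: 0.033
grip_force: 0.0
```

Run:
```python
from h import *
s=r.read_state();print(s["time"],s["ee_pos"],s["width"],s["ft_force"])
for c in("scene","wrist"): cv2.imwrite(f"pics/{c}5.png",r.camera(c)[:,:,::-1])
# dark-finger silhouette in wrist view: print threshold rows/cols of the tips
for n in (3,4,5):
    g=cv2.imread(f"pics/wrist{n}.png").max(2); b=cv2.medianBlur(g,5)<45
    for v in (225,228,231,234,238,243,248):
        c=np.flatnonzero(b[v,170:480])+170
        sp=np.split(c,np.flatnonzero(np.diff(c)>3)+1); print(n,v,[(int(x[0]),int(x[-1])) for x in sp if len(x)>5])
```

```text
7.55 [ 0.48299514 -0.08433754  0.00883658] 0.03295911695146913 [-0.74726007  0.31548842  0.23009521]
3 225 []
3 228 [(218, 223)]
3 231 [(215, 234), (415, 433)]
3 234 [(212, 235), (414, 435)]
3 238 [(208, 236), (413, 439)]
3 243 [(204, 236), (413, 444)]
3 248 [(194, 236), (412, 450)]
4 225 []
4 228 [(170, 194), (247, 254)]
4 231 [(170, 197), (244, 263), (386, 403), (453, 459)]
4 234 [(170, 198), (243, 264), (384, 404), (452, 461), (473, 479)]
4 238 [(170, 198), (240, 265), (384, 406), (451, 479)]
4 243 [(170, 182), (237, 265), (384, 410), (466, 479)]
4 248 [(170, 178), (233, 265), (384, 415), (470, 479)]
5 225 []
5 228 [(170, 178), (223, 240), (274, 279)]
5 231 [(170, 243), (271, 288), (361, 376), (405, 458), (463, 470)]
5 234 [(170, 243), (270, 289), (359, 378), (405, 474)]
5 238 [(170, 243), (268, 290), (359, 380), (405, 479)]
5 243 [(170, 234), (266, 290), (359, 382), (414, 479)]
5 248 [(170, 231), (262, 290), (359, 386), (417, 479)]
```

Request:
arm_command(
  xyz=[
    [0,0,-0.01],
    [0,0,-0.02],
    [0,0,-0.026],
    [0,0,-0.028],
    [0,0,-0.028],
  ],
  rot=[
    [0,0,0],
    [0,0,0],
    [0,0,0],
    [0,0,0],
    [0,0,0],
  ],
)

```text
time: 8.07
ee_pos: [0.483, -0.0844, -0.0189]
eef_rot: [0.785, 0.619, -0.001, -0.0]
ft_force: [0.5, -1.0, -0.4]
width: 0.033
grip_force: 0.0
```

Request:
arm_command(
  xyz=[
    [0,0,-0.002],
    [0,0,-0.004],
    [0,0,-0.006],
    [0,0,-0.006],
  ],
  rot=[
    [0,0,0],
    [0,0,0],
    [0,0,0],
    [0,0,0],
  ],
)

```text
time: 8.4
ee_pos: [0.4836, -0.0842, -0.0242]
eef_rot: [0.785, 0.619, -0.0, -0.0]
ft_force: [-0.5, -0.3, -0.5]
width: 0.0328
grip_force: 0.0
```

Request:
arm_command(
  xyz=[
    [0,0,-0.002],
    [0,0,-0.004],
    [0,0,-0.005],
    [0,0,-0.005],
  ],
  rot=[
    [0,0,0],
    [0,0,0],
    [0,0,0],
    [0,0,0],
  ],
)

```text
time: 8.73
ee_pos: [0.4835, -0.0843, -0.0293]
eef_rot: [0.785, 0.619, -0.0, -0.0]
ft_force: [0.0, 0.3, 0.2]
width: 0.0331
grip_force: 0.0
```

Request:
arm_command(
  xyz=[
    [0,0,-0.002],
    [0,0,-0.003],
    [0,0,-0.003],
  ],
  rot=[
    [0,0,0],
    [0,0,0],
    [0,0,0],
  ],
)

```text
time: 8.98
ee_pos: [0.4836, -0.0843, -0.0322]
eef_rot: [0.785, 0.619, -0.0, -0.0]
ft_force: [-0.0, 0.5, 1.1]
width: 0.0332
grip_force: 0.0
```

Request:
arm_command(
  xyz=[
    [0,0,-0.002],
    [0,0,-0.003],
    [0,0,-0.003],
  ],
  rot=[
    [0,0,0],
    [0,0,0],
    [0,0,0],
  ],
)

```text
time: 9.23
ee_pos: [0.4836, -0.0843, -0.0353]
eef_rot: [0.785, 0.619, -0.0, -0.0]
ft_force: [-0.0, 0.4, -0.4]
width: 0.0332
grip_force: 0.0
```

Request:
arm_command(
  xyz=[
    [0,0,-0.001],
    [0,0,-0.002],
    [0,0,-0.003],
    [0,0,-0.003],
  ],
  rot=[
    [0,0,0],
    [0,0,0],
    [0,0,0],
    [0,0,0],
  ],
)

```text
time: 9.57
ee_pos: [0.4837, -0.0843, -0.0381]
eef_rot: [0.785, 0.619, 0.0, -0.0]
ft_force: [0.9, -0.6, 0.6]
width: 0.033
grip_force: 0.0
```

Request:
arm_command(
  xyz=[
    [0,0,-0.001],
    [0,0,-0.002],
    [0,0,-0.003],
    [0,0,-0.003],
  ],
  rot=[
    [0,0,0],
    [0,0,0],
    [0,0,0],
    [0,0,0],
  ],
)

```text
time: 9.9
ee_pos: [0.4838, -0.0842, -0.0384]
eef_rot: [0.785, 0.619, 0.001, -0.001]
ft_force: [-20.1, 2.8, 52.3]
width: 0.0331
grip_force: 26.0
```

Contact is at TCP z = -0.038, so the real tips sit 38 mm short of the stated TCP. I'll redo the approach with tips at z ≈ 0.029 (TCP z = -0.009).

Request:
arm_command(
  xyz=[
    [0,0,0.02],
    [0,0,0.05],
    [0,0,0.085],
    [0,0,0.095],
    [0.005,0.02,0.095],
    [0.011,0.046,0.095],
    [0.017,0.072,0.095],
    [0.0218,0.0914,0.095],
    [0.0232,0.0973,0.095],
    [0.0232,0.0973,0.095],
    [0.0232,0.0973,0.095],
    [0.0232,0.0973,0.09],
    [0.0232,0.0973,0.075],
    [0.0232,0.0973,0.06],
    [0.0232,0.0973,0.047],
    [0.0232,0.0973,0.038],
    [0.0232,0.0973,0.0323],
    [0.0232,0.0973,0.0323],
    [0.0232,0.0973,0.0323],
  ],
  rot=[
    [0,0,0],
    [0,0,0],
    [0,0,0],
    [0,0,0],
    [0,0,0],
    [0,0,0],
    [0,0,0],
    [0,0,0],
    [0,0,0],
    [0,0,0],
    [0,0,0],
    [0,0,0],
    [0,0,0],
    [0,0,0],
    [0,0,0],
    [0,0,0],
    [0,0,0],
    [0,0,0],
    [0,0,0],
  ],
  grip=1,
)

```text
time: 11.48
ee_pos: [0.5069, 0.0125, -0.0086]
eef_rot: [0.785, 0.619, -0.0, 0.0]
ft_force: [-0.5, 0.5, 0.8]
width: 0.0868
grip_force: 0.0
```

Run:
```python
from h import *
s=r.read_state();print(s["time"],s["ee_pos"],s["width"],s["ft_force"])
for c in("scene","wrist"):
    cv2.imwrite(f"pics/{c}6.png",r.camera(c)[:,:,::-1]);print(c,pts(c,["index","mark","foot_bar","lever_tip","squeeze_point"]))
```

```text
11.4833 [ 0.50693808  0.01247126 -0.00860346] 0.08675218252066744 [-0.50916101  0.4569383   0.75722777]
scene {'index': [(0.58, [0.582, -0.0313, 0.0351])], 'mark': [], 'foot_bar': [(0.81, [0.5175, -0.0076, 0.043])], 'lever_tip': [(0.72, [0.4763, 0.0111, 0.0447])], 'squeeze_point': [(0.87, [0.5156, 0.0039, 0.0435])]}
wrist {'index': [], 'mark': [(0.7, [0.4911, 0.0235, 0.0474])], 'foot_bar': [(0.59, [0.5166, -0.0082, 0.049])], 'lever_tip': [(0.27, [0.5358, 0.073, -0.0035])], 'squeeze_point': [(0.68, [0.5154, 0.0004, 0.0423])]}
```

Seated beside the bar with no contact. Now I'll push out 30 mm and check the force.

Request:
arm_command(
  xyz=[
    [-0.0012,-0.005,0],
    [-0.0023,-0.0097,0],
    [-0.0035,-0.0146,0],
    [-0.0046,-0.0195,0],
    [-0.006,-0.025,0],
    [-0.007,-0.0292,0],
    [-0.007,-0.0292,0],
    [-0.007,-0.0292,0],
  ],
  rot=[
    [0,0,0],
    [0,0,0],
    [0,0,0],
    [0,0,0],
    [0,0,0],
    [0,0,0],
    [0,0,0],
    [0,0,0],
  ],
)

```text
time: 12.75
ee_pos: [0.4998, -0.0166, -0.0087]
eef_rot: [0.785, 0.619, -0.0, 0.0]
ft_force: [0.2, 2.5, -1.0]
width: 0.0872
grip_force: 1.1
```

Run:
```python
from h import *
s=r.read_state();print(s["time"],s["ee_pos"],s["width"],s["ft_force"],s["torque"])
cv2.imwrite(f"pics/scene7.png",r.camera("scene")[:,:,::-1]);print(pts("scene",["index","mark","foot_bar","lever_tip"]))
```

```text
12.75 [ 0.49976887 -0.01664485 -0.00873744] 0.08723229118240454 [ 0.19221928  2.4852401  -0.96482627] [ 0.31431254 -0.07420291  0.08759969]
{'index': [(0.71, [0.5741, -0.0553, 0.0334])], 'mark': [], 'foot_bar': [(0.72, [0.5105, -0.0289, 0.0413])], 'lever_tip': [(0.83, [0.4731, -0.0071, 0.0446])]}
```

Request:
arm_command(
  xyz=[
    [-0.0012,-0.005,0],
    [-0.0023,-0.0097,0],
    [-0.0046,-0.0195,0],
    [-0.007,-0.0292,0],
    [-0.0093,-0.0389,0],
    [-0.0116,-0.0487,0],
    [-0.0139,-0.0584,0],
    [-0.0155,-0.065,0],
    [-0.0169,-0.071,0],
    [-0.0179,-0.0752,0],
    [-0.0185,-0.0778,0],
    [-0.0185,-0.0778,0],
    [-0.0185,-0.0778,0],
  ],
  rot=[
    [0,0,0],
    [0,0,0],
    [0,0,0],
    [0,0,0],
    [0,0,0],
    [0,0,0],
    [0,0,0],
    [0,0,0],
    [0,0,0],
    [0,0,0],
    [0,0,0],
    [0,0,0],
    [0,0,0],
  ],
)

```text
time: 14.08
ee_pos: [0.4813, -0.0941, -0.0087]
eef_rot: [0.785, 0.619, -0.0, -0.0]
ft_force: [-0.6, 3.3, 0.1]
width: 0.0872
grip_force: 1.5
```

Run:
```python
from h import *
s=r.read_state();print(s["time"],s["ee_pos"],s["width"],s["ft_force"])
Y=np.array([.2317,.9728]);X=np.array([.9728,-.2317])
z=lambda i,f:cv2.resize(i,None,fx=f,fy=f,interpolation=cv2.INTER_CUBIC)
for c in("scene","wrist","top"):
    cv2.imwrite(f"pics/{c}8.png",r.camera(c)[:,:,::-1])
    d=pts(c,["index","mark","foot_bar","lever_tip"])
    for k,v in d.items(): print(c,k,v,[round(float(np.array(q[1][:2])@Y),4) for q in v])
s8=cv2.imread("pics/scene8.png")[165:250,280:380]
cv2.imwrite("pics/m8.png",z(s8,7))
```

```text
14.0833 [ 0.48127865 -0.0940552  -0.00873956] 0.0872012464276045 [-0.58622105  3.32857927  0.07278093]
scene index [(0.86, [0.5562, -0.1319, 0.0368])] [0.0006]
scene mark [(0.62, [0.5684, -0.1393, 0.0233]), (0.4, [0.5106, -0.0814, 0.044])] [-0.0038, 0.0391]
scene foot_bar [(0.68, [0.491, -0.1045, 0.0422])] [0.0121]
scene lever_tip [(0.68, [0.4553, -0.0878, 0.0402])] [0.0201]
wrist index [] []
wrist mark [] []
wrist foot_bar [(0.83, [0.4937, -0.1056, 0.0474])] [0.0117]
wrist lever_tip [(0.93, [0.4602, -0.0877, 0.0463])] [0.0213]
top index [] []
top mark [] []
top foot_bar [] []
top lever_tip [] []
```

View pics/m8.png

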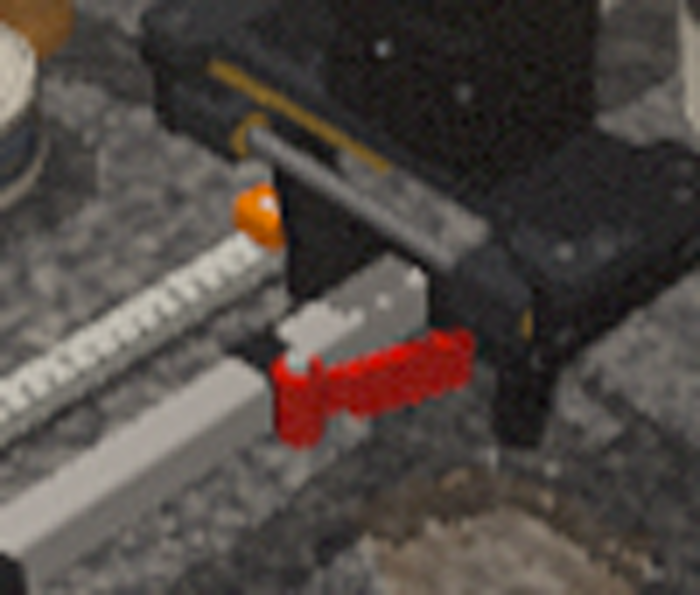

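The crop shows the lever open (red tip at (470,340)) and the leg far out. The mark is at (260,215), with the pointer area just behind the finger. The estimates agree on about 4 mm still to go.

Request:
arm_command(
  xyz=[
    [-0.0005,-0.002,0],
    [-0.0009,-0.0039,0],
    [-0.0009,-0.0039,0],
    [-0.0009,-0.0039,0],
    [-0.0009,-0.0039,0],
  ],
  rot=[
    [0,0,0],
    [0,0,0],
    [0,0,0],
    [0,0,0],
    [0,0,0],
  ],
)

```text
time: 15.25
ee_pos: [0.4804, -0.098, -0.0088]
eef_rot: [0.785, 0.619, -0.0, -0.0]
ft_force: [-1.3, 3.6, 0.7]
width: 0.0868
grip_force: 1.6
```

Run:
```python
from h import *
Y=np.array([.2317,.9728]);X=np.array([.9728,-.2317])
for i in range(3):
    cv2.imwrite(f"pics/scene9{i}.png",r.camera("scene")[:,:,::-1])
    d=pts("scene",["index","mark","foot_bar","squeeze_point"])
    for k,v in d.items(): print(k,[(q[0],np.round([np.array(q[1][:2])@X,np.array(q[1][:2])@Y],4).tolist()) for q in v])
s=r.read_state();print(s["time"],s["ee_pos"],np.array(s["ee_pos"])[:2]@X,np.array(s["ee_pos"])[:2]@Y,s["ft_force"])
# register bar motion: where would pointer and mark project
m=r.camera_model("scene");Ti=np.linalg.inv(np.array(m["T"]))
def pr(x,y,z):
    p=X*x+Y*y;q=Ti@np.array([*p,z,1]);return (round(m["cx"]-m["fx"]*q[0]/q[2],1),round(m["cy"]+m["fy"]*q[1]/q[2],1))
print("mark",pr(.583,-.0042,.026),"ptr@0",pr(.574,-.0042,.037),"ptr+5",pr(.574,.0008,.037),"ptr-5",pr(.574,-.0092,.037), "base",pr(.562,-.004,.037))
im=cv2.imread("pics/scene90.png");
for v in range(186,204): print(v," ".join("%3d/%3d"%(im[v,u,0],im[v,u,2]) for u in range(306,328)))
```

```text
index [(0.88, [0.573, -0.0019])]
mark [(0.54, [0.5897, -0.0008])]
foot_bar [(0.8, [0.5068, 0.005])]
squeeze_point [(0.57, [0.5013, 0.0163])]
index [(0.86, [0.5709, -0.0056])]
mark [(0.47, [0.5878, 0.0008])]
foot_bar [(0.93, [0.5028, 0.0084])]
squeeze_point [(0.86, [0.5019, 0.019]), (0.33, [0.5157, 0.0386])]
index [(0.88, [0.5712, -0.0004])]
mark []
foot_bar [(0.94, [0.5043, 0.0096])]
squeeze_point [(0.62, [0.4999, 0.0164]), (0.38, [0.5726, -0.0052])]
16.0 [ 0.48043202 -0.09788484 -0.00877407] 0.49004419020930123 0.016093732270929192 [-1.77946957  4.25792573  0.99558209]
mark (np.float64(319.4), np.float64(193.3)) ptr@0 (np.float64(321.8), np.float64(191.5)) ptr+5 (np.float64(320.4), np.float64(192.4)) ptr-5 (np.float64(323.2), np.float64(190.6)) base (np.float64(325.1), np.float64(193.7))
186 100/107  87/ 93  95/104  93/101  81/ 87  79/ 88  64/ 69  37/ 37  37/ 44  37/ 80  45/ 84  48/ 56  76/ 81  68/ 70  82/ 86  98/106 113/121 109/115  90/ 96  68/ 69  22/ 29  20/ 28
187  89/ 93  85/ 93  95/102 107/117 105/114 107/115 101/112  77/ 83  46/ 43  59/ 56  65/ 71  64/ 65  83/ 88  66/ 72  59/
[... 2239 characters left out ...]
  96/102  96/106 116/129 159/174 183/198 177/194 180/193 180/189 152/161 112/144  61/142  49/138  83/137  55/ 72  31/ 25  29/ 32  36/ 37  35/ 38  35/ 35  24/ 33
201  89/ 94  90/ 97 121/132 156/169 162/175 180/195 172/188 161/173 157/171 181/193 168/179 131/140  99/123  99/125 113/118  59/ 60  20/ 20  28/ 24  26/ 33  29/ 38  37/ 39  36/ 36
202  90/ 94 124/138 161/176 183/197 175/191 176/192 176/189 161/175 147/158 152/167 130/142 112/123 112/121 114/124  94/100  53/ 62  19/ 25  24/ 30  29/ 32  34/ 35  29/ 35  32/ 40
203 150/164 166/180 177/192 174/191 172/187 150/162 165/177 164/177 145/158 111/120 108/118 109/121  99/109  98/110  72/ 78  52/ 61  24/ 30  35/ 35  31/ 32  31/ 33  36/ 37  31/ 31
```

Displacement and direct estimates agree to about 0.5 mm of the mark. Next I'll centre sideways on the squeeze point and close.

Request:
arm_command(
  xyz=[
    [0.003,-0.001,0],
    [0.006,-0.0018,0],
    [0.009,-0.0026,0],
    [0.0101,-0.0029,0],
    [0.0101,-0.0029,0],
    [0.0101,-0.0029,0],
    [0.0101,-0.0029,0],
    [0.0101,-0.0029,0],
    [0.0101,-0.0029,0],
    [0.0101,-0.0029,0],
    [0.0101,-0.0029,0],
    [0.0101,-0.0029,0],
    [0.0101,-0.0029,0],
    [0.0101,-0.0029,0],
  ],
  rot=[
    [0,0,0],
    [0,0,0],
    [0,0,0],
    [0,0,0],
    [0,0,0],
    [0,0,0],
    [0,0,0],
    [0,0,0],
    [0,0,0],
    [0,0,0],
    [0,0,0],
    [0,0,0],
    [0,0,0],
    [0,0,0],
  ],
  grip=0,
  squeeze=20,
)

```text
time: 17.17
ee_pos: [0.4906, -0.1008, -0.0091]
eef_rot: [0.785, 0.619, -0.0, 0.0]
ft_force: [4.8, 3.2, -11.3]
width: 0.0321
grip_force: 24.2
```

Run:
```python
from h import *
Y=np.array([.2317,.9728]);X=np.array([.9728,-.2317])
for c in("scene","wrist","scene"):
    r.camera(c)
    d=pts(c,["index","mark","foot_bar","lever_tip"])
    for k,v in d.items(): print(c,k,[(q[0],np.round([np.array(q[1][:2])@X,np.array(q[1][:2])@Y,q[1][2]],4).tolist()) for q in v])
s=r.read_state();print(s["time"],s["ee_pos"],np.array(s["ee_pos"])[:2]@X,np.array(s["ee_pos"])[:2]@Y,s["ft_force"],s["width"],s["grip_force"])
```

```text
scene index []
scene mark [(0.57, [0.5867, 0.0004, 0.0258])]
scene foot_bar [(0.73, [0.5052, 0.0064, 0.0403])]
scene lever_tip [(0.74, [0.4839, 0.0102, 0.0427])]
wrist index []
wrist mark []
wrist foot_bar [(0.88, [0.5042, 0.0037, 0.0481])]
wrist lever_tip []
scene index [(0.77, [0.5726, -0.004, 0.0361])]
scene mark [(0.47, [0.5873, -0.0016, 0.0258])]
scene foot_bar [(0.97, [0.5066, 0.0077, 0.0415]), (0.49, [0.5019, 0.1922, 0.002])]
scene lever_tip [(0.58, [0.4835, 0.0108, 0.0493])]
17.9167 [ 0.49065967 -0.1007712  -0.00902866] 0.5006624156079269 0.01565561872262847 [  4.00669451   2.63695727 -12.01343592] 0.032143469008506224 24.224597623106092
```

The lever is shut at 32 mm width with 24 N grip. Checking the pointer now that the finger has uncovered it.

Run:
```python
from h import *
Y=np.array([.2317,.9728]);X=np.array([.9728,-.2317])
def pr(m,x,y,z):
    p=X*x+Y*y;q=np.linalg.inv(np.array(m["T"]))@np.array([*p,z,1]);return (round(float(m["cx"]-m["fx"]*q[0]/q[2]),1),round(float(m["cy"]+m["fy"]*q[1]/q[2]),1))
for c in("scene","wrist"):
    m=r.camera_model(c);im=r.camera(c)[:,:,::-1];cv2.imwrite(f"pics/{c}10.png",im)
    for y in (-.0092,-.0042,.0008): print(c,"Y",y,"mark",pr(m,.583,y,.026),"tip",pr(m,.574,y,.037),"base",pr(m,.562,y,.037))
    if c=="scene":
        for v in range(187,200): print(v," ".join("%3d/%3d"%(im[v,u,0],im[v,u,2]) for u in range(313,335)))
    else:
        u0,v0=map(int,pr(m,.572,-.0042,.037))
        if 12<u0<628 and 12<v0<388:
            for v in range(v0-12,v0+12): print(v," ".join("%3d/%3d"%(im[v,u,0],im[v,u,2]) for u in range(u0-10,u0+22,2)))
for i in range(4):
    r.camera("scene");d=pts("scene",["index","mark"]);print({k:[(q[0],round(float(np.array(q[1][:2])@Y),4)) for q in v] for k,v in d.items()})
```

```text
scene Y -0.0092 mark (320.8, 192.4) tip (323.2, 190.6) base (326.5, 192.8)
scene Y -0.0042 mark (319.4, 193.3) tip (321.8, 191.5) base (325.1, 193.6)
scene Y 0.0008 mark (318.0, 194.1) tip (320.4, 192.4) base (323.7, 194.5)
187  78/ 86  40/ 42  30/ 32  38/ 38  33/ 39  42/ 41  40/ 61  40/121  49/ 88  73/ 72 116/121 109/116 113/118  76/ 80  51/ 57  30/ 27  25/ 26  24/ 25  21/ 18  31/ 44  30/ 83  37/116
188 112/124  94/105  74/ 83  46/ 49  37/ 37  39/ 37  43/ 63  39/121  46/104  53/ 82  81/ 84 100/106 110/118 110/114  94/101  69/ 71  36/ 33  24/ 26  12/ 20  26/ 29  27/ 27  31/ 64
189 114/127 119/133 111/127  91/102  62/ 59  41/ 36  43/ 44  35/ 78  34/ 94  53/ 86  57/ 61  73/ 76  90/ 93 107/112 110/116 113/122  78/ 78  54/ 56  25/ 24  26/ 29  26/ 25  37/ 37
190 109/119 110/118 111/120 103/107  82/ 81  63/ 61  43/ 39  36/ 35  58/ 63  78/ 79  39/ 41  38/ 42  59/ 62  71/ 75  96/101 114/120 110/117  95/104  68/ 69  41/ 44  16/ 22  41/ 44
191  97/103  99/103  97/ 99  67/141  62/186  64/150  60/ 58  67/ 61  76/ 75  94/ 98  35/ 39  28/ 35  22/ 24  45/ 47  71/ 75  84/ 89 102/109 111/119 108/115 
[... 4375 characters left out ...]
/ 49  45/ 46  46/ 49  44/ 47  47/ 50  46/ 50  41/ 44  47/ 46  50/ 51  45/ 45  47/ 50
299  48/ 50  45/ 48  46/ 48  47/ 49  44/ 45  48/ 49  45/ 49  42/ 46  45/ 49  46/ 47  43/ 46  46/ 48  50/ 52  46/ 48  44/ 47  42/ 44
300  44/ 46  48/ 51  46/ 50  45/ 49  49/ 51  46/ 50  46/ 49  44/ 46  46/ 49  51/ 52  46/ 50  45/ 49  45/ 47  45/ 47  46/ 48  47/ 51
301  45/ 50  45/ 47  47/ 47  42/ 44  44/ 46  47/ 48  48/ 50  48/ 49  43/ 45  45/ 48  47/ 49  49/ 49  46/ 47  49/ 51  48/ 50  46/ 50
{'index': [(0.61, -0.0038)], 'mark': [(0.56, -0.0014)]}
{'index': [(0.82, -0.0039)], 'mark': [(0.59, -0.001)]}
{'index': [(0.73, -0.004)], 'mark': [(0.59, 0.0003)]}
{'index': [(0.8, -0.0043)], 'mark': [(0.47, -0.0033)]}
```

The pointer pixels (321-322, 192-193) and the mark line (317-320, 193-195) back-project to the same slide position within about 1-2 mm. The grip is firm, so I'm handing in.

```bash
python3 -c "
from bench import r
s=r.read_state();print(s['time'],s['width'],s['grip_force'],s['ft_force']);print(r.close_job())"
```

```text
18.6167 0.032109693128456934 24.225272038020194 [  3.59218227   2.81284464 -11.55874051]
the job is handed in; nothing more can be done
None
```

The job is handed in at 18.6 s, with no verdict returned: the leg is held with its pointer about 1–2 mm from the orange mark by my image measurements, the lever is squeezed shut at 32 mm finger opening, and the fingers are still gripping lever and pad at about 24 N.

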